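# Seat a lead terminal in the rocking taper gauge and rock it

## Robot

A 7-joint arm with a two-finger parallel gripper is mounted at the origin on the work surface. World frame = base frame: x ahead of the robot, y to its left, z up, the work surface at z = 0. Lengths are in mm, angles in rad, forces in N, time in s.
With the tool pointing down it reaches from about 425 to 950 mm from the base axis. Payload 16.7 kg.
Tool frame: the origin (TCP) lies at the very end of the fingers, on their centre line; the grasp point (between the pads) lies 19 mm behind it; z points along the fingers, x is the direction in which the jaws open and shut, and the axes are right-handed (so a half turn about z gives the same grasp; the last joint's range is limited). The gripper opens to 94 mm and grips with 3 to 60 N. Pads are 16 mm wide; open, the fingers measure 119 mm over their backs; the gripper's body (75 mm by 177 mm) begins 78 mm behind the grasp point.
Start: joints at [-1.319, 0.426, 0.074, 1.606, -0.034, 1.111, -0.067], TCP at [263.355, 621.465, 205.467] pointing down, gripper open.
Joint ranges: [-2.85, 2.85], [-0.5, 2.14], [-1.23, 1.37], [0.21, 2.46], [-1.02, 4.16], [0.16, 2.05], [-2.73, 2.73]. Speed limits (rad/s): [1.89, 1.89, 2.39, 2.39, 3.01, 3.01, 3.01].

## Interface

Orientations are given as [roll, pitch, yaw] about the fixed x, y, z axes, in that order (R = Rz(yaw) Ry(pitch) Rx(roll)).
In Python, from workcell import manip gives the robot as it stands. The module is installed in compiled form; this text tells all that it offers.
- The arm moves only by the tool arm_command, never from a script. Its argument "motion" is a list that holds one entry, the list of rows, each a list of 6 numbers: the shift along the tool's x, y, z normalised to -1 to 1, where 1 is 40 mm, then the turn, a rotation vector about the tool's x, y, z normalised to -1 to 1, where 1 is 8 degrees. A call has 1 to 10 rows; each row shifts and turns the commanded pose from where the row before left it, along the tool's axes as they then stand; what a row does not reach is not made up. A row lasts 1/10 s, in which the tool goes at most 50 mm and 8.59 degrees, less where a joint would pass 70% of its speed; a pose out of reach is approached as far as the arm can. A call with a number of a shift or a turn outside -1 to 1 is refused whole. A call with a gripper value outside its range is refused whole. "hand" is the opening, from -1 (shut) to 1 (fully open), so that 0 is half open, set as the call begins (left out, the last holds). The fingers move at their own pace and stop on an object; "squeeze" is the grip in N (left out, the last holds). Time passes only in rows, so rows that do not move let the fingers close. It gives the time, the measured TCP pose, the force and the opening at its end, in the units of the state.
- manip.get_state(): the state, without advancing time (a new reading comes with each control period).
- manip.get_image(name): name is "scene" or "side" or "wrist"; returns (picture, depth): 420x560x3 uint8, blue, green, red; 420x560 float32, mm along the optical axis (not along the pixel's ray), 0 where there is no reading.
- manip.get_calibration(name): a dict with "mtx" (3x3 intrinsics, pixels), "pose" (4x4, takes a point from camera to world coordinates). Camera axes: x right, y up, looking along -z (the intrinsics and any distortion apply to the point x, -y, -z); pixel columns grow to the right and rows downward; lengths in mm; the calibration is good to about 2 mm. The wrist camera is an equidistant fisheye: a pixel r from the principal point sees the ray r / f radians off the axis. A picture is of the moment at which its call begins: read the wrist's pose just before it. get_calibration takes no time and is no camera call; for the wrist camera it gives the pose at the moment of the call.
- manip.job_done(): hands the job in, once; it reports no verdict.
The state is a dict: "time": time; "qpos": joint angles; "dq": joint speeds; "tau": joint torques, N m; "position": TCP position; "orientation": TCP orientation; "contact_force": force on the tool from outside, world axes, zero at the start; "torque": the same for the moment, N m; "grip_width": opening from 0.0 (shut) to 1.0 (fully open).
Only numpy, scipy, OpenCV 4.12 (cv2) and the standard library are available. Lean on these libraries where they do the work, as an engineer would, in place of code of your own. Each camera call takes 0.05 s, during which the arm holds its last target. There are 200 camera calls.

## Task

Take the slimmer, taller-stubbed of the two lead terminals out of the wooden rack, lower it cone first into the steel cup of the rocking taper gauge giving way to the cup's walls so that it finds its own centre under a light touch (half a kilogram at most) and is never dropped; once it is down, press it fully home with one to two kilograms, never as much as three. Then check that the seated terminal rocks free: tip it over to its stop on the left, then to its stop on the right, as seen from the robot, keeping it home in the cup. Finally bring it back upright and let go of it, standing in the cup, and leave everything else where it is.

Things in the scene. Friction and masses are not known exactly. Their poses are not given: they have to be found in the camera images.
- terminal: The lead terminal to seat: grey lead, 0.22 to 0.33 kg, 70 mm tall, z up its axis. From its origin at the centre of the small end: a cone 12 mm across at the bottom and 28 mm across at 28 mm (half angle 16 degrees), a collar 38 mm across from 28 to 34 mm, a round stub 18 mm across from 34 to 70 mm, to grip. It starts upright, cone in a hole of the rack, collar on the rack's top.
- spare: The other lead terminal, to be left alone: squat, collar 51 mm across (26 to 32 mm above its origin), stub 26 mm across and 22 mm high, 54 mm tall in all. Origin at the centre of its small end. It stands in the other hole of the rack.
- rack: Wooden rack fixed to the bench, 66 mm (x) by 190 mm (y) by 36 mm high, with two 31 mm holes 46 mm either side of its middle along its y. Origin at the centre of its underside.
- gauge: Rocking taper gauge fixed to the bench: steel base plate 110 (x) by 84 (y) by 8 mm with two cheeks at x = -40 and +40 mm, 8 mm thick, 30 mm wide, 57 mm high. Between them hangs a square rocker frame with the steel cup. Origin at the centre of the base's underside; z up. Turned at most 0.45 rad from the robot's own axes.
- pivot (a point): Centre of the rocker frame on its trunnion axis, midway between the cheeks, 47 mm above the bench; x along the trunnion axis, z up out of the rocker (tips with it). A terminal fully home touches the taper all round, its origin 16 to 17.5 mm below the pivot along this z, its collar about 4 mm above the rim; held 1 mm off the cup's centre it stops 3.5 mm too high.
- cup_nominal (a point): Point 7 mm above the pivot, where the cup's mouth would be if centred. The rigid steel cup is clamped 4.5 to 6 mm off it sideways, in a different direction each time and NOT reported: see or feel it. Rim at this height, mouth 25.7 mm across inside, with a flush ring 54 mm across outside, tapering like the terminal to a floor 28 mm down; its wall pushes an off-centre terminal towards the cup's axis.
- rocker (a joint): Tip of the rocker about the trunnion axis (pivot x), rad: 0 level, positive when the terminal's top leans to +y of the gauge (the robot's left), negative to the right. Rigid stops at +0.2 and -0.2. Its trunnions are snug: it starts level, stays where it is left, and turns under about 0.1 N m, 3 N at the middle of a seated terminal's stub.
- spreader: Bystander: blue plastic terminal spreader, 125 mm long, 50 mm wide, lying flat. Origin under its rivet.
- ratchet: Bystander: chrome ratchet, 185 mm long, lying. Origin under the middle of its shank.
- cover: Bystander: yellow rubber post cover, 38 mm across, 24 mm high. Origin under its centre.
- jar: Bystander: grease jar, 60 mm across, 65 mm high. Origin under its centre.
- brush: Bystander: bench brush, lying. Origin under its middle.
Mind the look-alikes: they are no part of the job. Of the things shaped like the gauge, the steel one is meant.

How it is judged (in metres and radians):
On the way, in this order (a step that is already met when the one before it is completed fails the run):
1. the terminal is fully home in the cup and pressed there with at least 7 N for 0.2 s (z of terminal in the frame of pivot between -0.0205 and -0.0145 m and horizontal distance between terminal and pivot below 0.012 m and angle between the z axis of terminal and the z axis of pivot, either way round below 0.06 rad and contact force between terminal and gauge above 7 N), for 0.2 s.
2. still home, it is tipped to the left, at least 0.16 rad (z of terminal in the frame of pivot between -0.0205 and -0.0145 m and horizontal distance between terminal and pivot below 0.012 m and angle between the z axis of terminal and the z axis of pivot, either way round below 0.06 rad and value of joint rocker above 0.16 rad), for 0.05 s.
3. still home, it is tipped to the right, at least 0.16 rad (z of terminal in the frame of pivot between -0.0205 and -0.0145 m and horizontal distance between terminal and pivot below 0.012 m and angle between the z axis of terminal and the z axis of pivot, either way round below 0.06 rad and value of joint rocker below -0.16 rad), for 0.05 s.
At the end, for the whole second after the job is handed in: The terminal stands at rest and released in the gauge's cup, fully home (its origin 14.5 to 20.5 mm below the pivot, within 12 mm of it sideways, in line with the rocker within 0.06 rad), and the rocker is level within 0.08 rad (z of terminal in the frame of pivot between -0.0205 and -0.0145 m and horizontal distance between terminal and pivot below 0.012 m and angle between the z axis of terminal and the z axis of pivot, either way round below 0.06 rad and value of joint rocker between -0.08 and 0.08 rad and linear speed of terminal below 0.02 m/s); the robot touches nothing.
It fails at once if the contact forces between terminal and gauge, added up round the taper, pass 60 N (contact force between terminal and gauge above 60 N).
It fails at once if the terminal is pushed against the gauge with more than 6 N while it is still more than 5 mm short of home (z of terminal in the frame of pivot above -0.012 m and contact force between terminal and gauge above 6 N).
It fails at once if the terminal is let go over the gauge before it is in the cup (more than 6 mm short of home) (horizontal distance between terminal and pivot below 0.05 m and z of terminal in the frame of pivot above -0.011 m and contact force between the fingers and terminal below 0.2 N).
It fails at once if the other terminal or another bystander is moved by more than 30 mm (distance of any of spare, spreader, ratchet, cover, jar, brush from where it was at the start of the episode above 0.03 m).
It also fails if it takes over 67 s, if anything falls off the work surface, if the arm or the gripper's body presses on something with over 40 N, if the wrist force passes 120 N, or if a joint passes its speed limit or range.

## Working session

There is one attempt and no reset: what is moved stays moved. The work goes in short steps, Python scripts to look and compute and a tool call to move; the robot and the scene stay as the last step left them, time stands still between calls to the robot, and variables do not carry over. Pictures are saved under pics/ and viewed, about 8 in all and at most 12, crops included, and the job is handed in when it is done.

Besides the shell and the picture viewer there is one more tool, called after "Request:" by a JSON object that holds its "name" and its "arguments". arm_command: Moves the arm, as the interface text tells. Scaled input: -1 to 1 covers 40 mm each way for a shift and 8 degrees each way for a turn. Its arguments: {"type":"object","properties":{"motion":{"type":"array"},"hand":{"type":"number"},"squeeze":{"type":"number"}},"required":["motion"]}

```bash
mkdir -p pics; cat > h.py <<'E'
import numpy as np, cv2
from workcell import manip
def grab(n):
    c=manip.get_calibration(n); im,d=manip.get_image(n); np.savez(f'{n}.npz',im=im,d=d,K=c['mtx'],T=c['pose']); return im,d,c
def load(n):
    z=np.load(f'{n}.npz'); return z['im'],z['d'],dict(mtx=z['K'],pose=z['T'])
def px(n,u,v,z=None):
    """world point from depth, or on plane z"""
    im,d,c=load(n); K=c['mtx'];T=c['pose']
    x=(u-K[0,2])/K[0,0]; y=(v-K[1,2])/K[1,1]
    if n=='wrist':
        r=np.hypot(x,y); s=np.tan(r)/r if r>1e-9 else 1; x*=s;y*=s
    r=np.array([x,-y,-1.0]); R=T[:3,:3]; o=T[:3,3]
    if z is None: return o+R@(r*d[int(round(v)),int(round(u))])
    w=R@r; return o+w*(z-o[2])/w[2]
E
python3 - <<'E'
from h import *
print(manip.get_state())
a=grab('scene')[0];b=grab('side')[0];
for n in('scene','side'):
    c=load(n)[2];print(n,c['mtx'].tolist(),c['pose'].round(2).tolist())
cv2.imwrite('pics/scene.png',cv2.resize(a,(800,600)));cv2.imwrite('pics/side.png',cv2.resize(b,(800,600)))
E
```

```text
{'time': 0.0, 'qpos': array([-1.3195108 ,  0.42671869,  0.07385027,  1.60660538, -0.0341221 ,
        1.11079034, -0.06711872]), 'dq': array([-0.00060871, -0.00122601,  0.00088409,  0.00046092, -0.0010719 ,
       -0.00148104,  0.00095106]), 'tau': array([-1.07801676e-03, -9.35808134e+01,  3.66663471e+00, -4.54196799e+01,
       -4.88223508e-02,  2.00859772e-02,  1.19145125e-04]), 'position': array([263.1971344 , 621.09885494, 204.78518498]), 'orientation': array([3.14152018e+00, 1.26035742e-03, 1.16995115e+00]), 'contact_force': array([-0.04184446, -0.76537775, -0.44275117]), 'torque': array([-0.0064684 ,  0.00700043, -0.02572813]), 'grip_width': 0.9994284202412926}
scene [[532.0239765162363, 0.0, 280.43887624769195], [0.0, 532.0239765162363, 215.43872129462923], [0.0, 0.0, 1.0]] [[-0.82, -0.45, 0.35, 979.05], [0.57, -0.63, 0.52, 657.9], [-0.02, 0.63, 0.78, 1031.49], [0.0, 0.0, 0.0, 1.0]]
side [[526.225875207923, 0.0, 270.3097943040947], [0.0, 526.225875207923, 206.8062026200028], [0.0, 0.0, 1.0]] [[0.86, 0.36, -0.37, 54.68], [-0.52, 0.61, -0.6, -792.8], [0.02, 0.7, 0.71, 1052.51], [0.0, 0.0, 0.0, 1.0]]
```

View pics/scene.png

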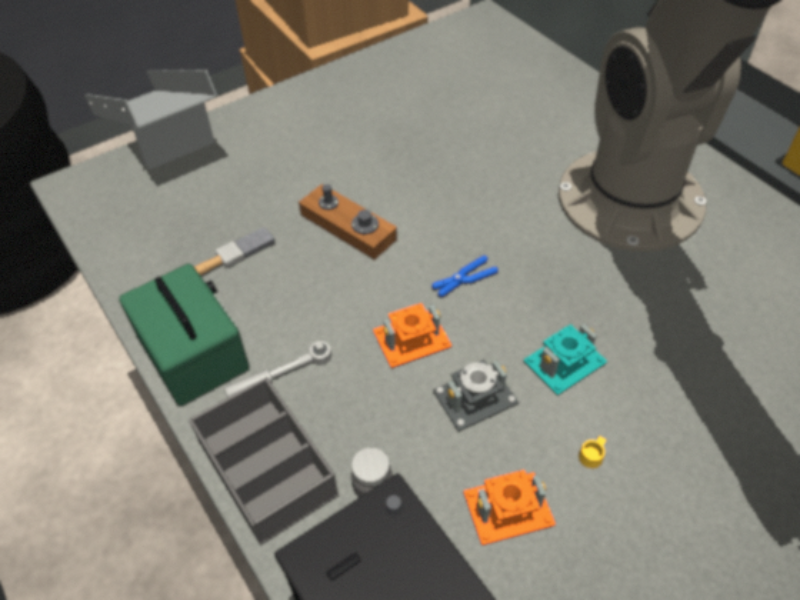

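View pics/side.png

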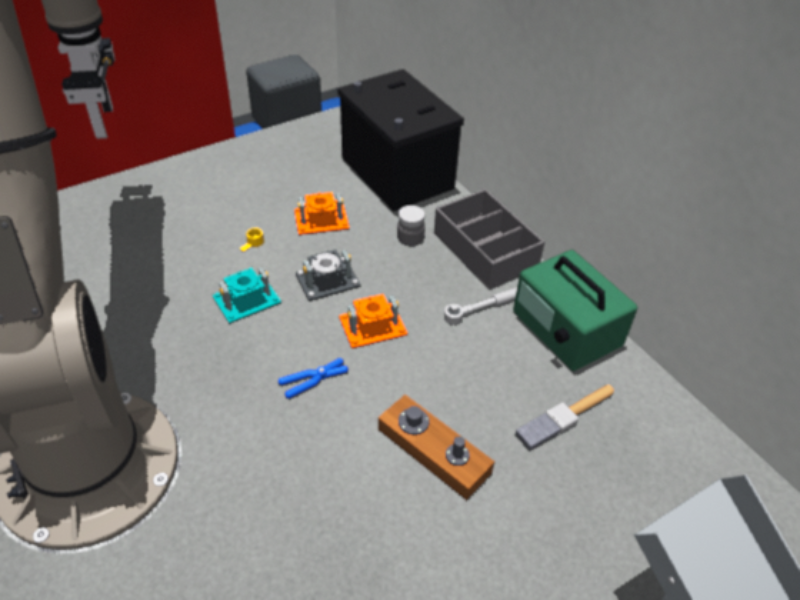

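Two terminals: the slim one at scene (327,193) and the squat one at (364,220). Four gauges: steel at (478,380), orange at (412,325) and (511,495), teal at (568,345). I choose the slim terminal and the steel gauge, and will check them in a crop.

```bash
python3 - <<'E'
from h import *
for n,P in dict(scene=dict(slim=(327,187,106-0),spare=(365,214,90-0),gauge=(480,377,54)),side=dict(slim=(459,441,78),spare=(414,412,58),gauge=(326,263,54))).items():
    for k,(u,v,z) in P.items():
        print(n,k,px(n,u*.7,v*.7,z).round(1),px(n,u*.7,v*.7).round(1))
def crop(n,u,v,w=45,h=34):
    im=load(n)[0];u=int(u*.7);v=int(v*.7);return cv2.resize(im[v-h:v+h,u-w:u+w],(400,300),interpolation=cv2.INTER_CUBIC)
cv2.imwrite('pics/c1.png',np.vstack([np.hstack([crop('scene',345,215),crop('scene',478,380)]),np.hstack([crop('side',435,440),crop('side',326,270)])]))
E
```

```text
scene slim [ 514.6 -268.9  106. ] [ 500.2 -297.7   77.3]
scene spare [ 488.6 -185.2   90. ] [ 475.3 -208.2   64.3]
scene gauge [521.8 185.1  54. ] [515.9 179.   41.4]
side slim [ 502.5 -299.6   78. ] [ 500.7 -301.5   81.8]
side spare [ 480.9 -207.    58. ] [ 477.2 -212.    66.6]
side gauge [526.3 181.5  54. ] [530.9 191.1  44.2]
```

View pics/c1.png

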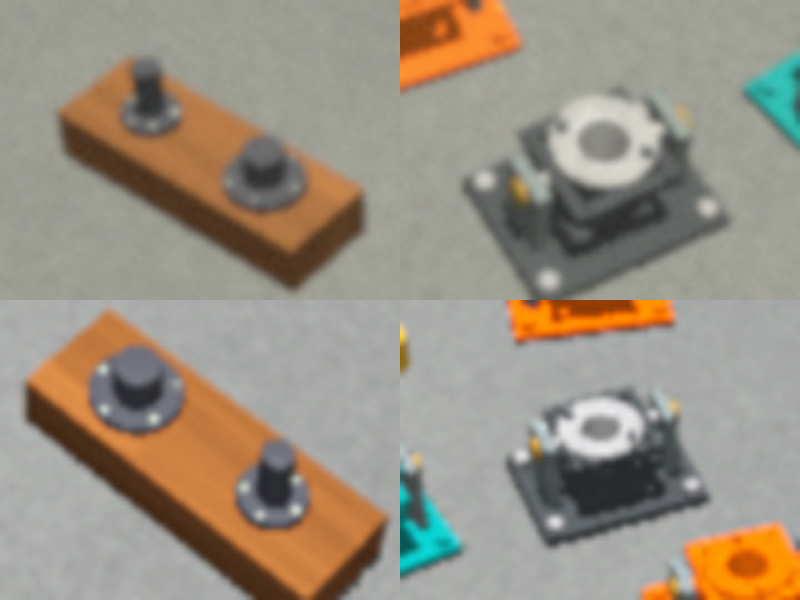

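```bash
python3 - <<'E'
from h import *
c=manip.get_calibration('wrist');print(c['mtx'][0],c['pose'].round(3).tolist())
def P(x,y,z): # crop upper right
    u=334-45+(x-400)*90/400; v=266-34+y*68/300; return px('scene',u,v,z)
s=[P(485,180,9),P(550,280,9),P(708,207,9)]
print(*[a.round(1) for a in s]); k=[P(525,160,57),P(665,98,57)];print(*[a.round(1) for a in k])
for a,b in((s[1],s[0]),(s[1],s[2]),k):d=b-a;print(np.linalg.norm(d),np.arctan2(d[1],d[0]))
print('ring',P(606,143,54))
def Q(x,y,z):
    u=228-45+(x-400)*90/400; v=189-34+(y-300)*68/300; return px('side',u,v,z)
s=[Q(519,457,9),Q(555,522,9),Q(691,484,9)];print(*[a.round(1) for a in s])
for a,b in((s[1],s[0]),(s[1],s[2])):d=b-a;print(np.linalg.norm(d),np.arctan2(d[1],d[0]))
print('ring',Q(601,428,54))
E
```

```text
[325.1922621    0.         281.36546493] [[0.39, -0.891, -0.232, 195.558], [0.921, 0.378, 0.099, 650.9], [-0.0, -0.252, 0.968, 385.801], [0.0, 0.0, 0.0, 1.0]]
[567.2 145.6   9. ] [576.2 211.5   9. ] [485.2 223.9   9. ]
[563.7 171.7  57. ] [484.4 182.7  57. ]
66.4458621480483 -1.7069149067184208
91.85212066264343 3.0053797971814817
79.99190740439781 3.0038037886828266
ring [523.8034233  185.35039525  54.        ]
[489.  227.8   9. ] [481.7 162.8   9. ] [572.6 149.8   9. ]
65.37994337521424 1.4590248751043162
91.78437301919008 -0.1416901563865588
ring [526.55570385 181.79471855  54.        ]
```

```bash
cat >> h.py <<'E'
from scipy.spatial.transform import Rotation as Ro
def plan(targets,cur=None):
    """targets: list of (pos,yaw,n). print rows for straight tool moves"""
    s=manip.get_state(); p=np.array(s['position']); R=Ro.from_euler('xyz',s['orientation'])
    for t,yaw,n in targets:
        t=np.array(t,float); G=Ro.from_euler('xyz',[np.pi,0,yaw]); out=[]
        for i in range(n):
            k=n-i; d=R.inv().apply((t-p)/k); w=(R.inv()*G).as_rotvec()/k
            row=np.r_[d/40,w/np.radians(8)].round(2); out.append(row.tolist())
            p=p+R.apply(row[:3]*40); R=R*Ro.from_rotvec(row[3:]*np.radians(8))
        print(str(out).replace('-0.0,','0,').replace('-0.0]','0]').replace(' ','').replace('0.0,','0,'),p.round(1))
E
python3 - <<'E'
from h import *
plan([((425,330,200),.35,8),((521,153,180),-.138,8)])
E
```

```text
[[-0.64,0.82,0.02,0,0,0.73],[-0.55,0.88,0.02,0,0,0.73],[-0.46,0.93,0.01,0,0,0.74],[-0.36,0.98,0.02,0,0,0.73],[-0.26,1.01,0.01,0,0,0.74],[-0.16,1.03,0.02,0,0,0.73],[-0.05,1.04,0.01,0,0,0.74],[0.05,1.04,0.02,0.01,0.01,0.73]] [424.9 329.9 199.9]
[[0.09,0.62,0.06,0,0,0.44],[0.13,0.62,0.06,0,0,0.44],[0.17,0.61,0.06,0,0,0.44],[0.2,0.59,0.06,0,0,0.44],[0.24,0.58,0.06,0,0,0.43],[0.28,0.57,0.07,0,0,0.44],[0.31,0.55,0.06,0,0,0.43],[0.34,0.52,0.07,-0.01,0,0.44]] [520.9 153.1 179.8]
```

Request:
{"name": "arm_command", "arguments": {"motion": [[[-0.64, 0.82, 0.02, 0, 0, 0.73], [-0.55, 0.88, 0.02, 0, 0, 0.73], [-0.46, 0.93, 0.01, 0, 0, 0.74], [-0.36, 0.98, 0.02, 0, 0, 0.73], [-0.26, 1.0, 0.01, 0, 0, 0.74], [-0.16, 1.0, 0.02, 0, 0, 0.73], [-0.05, 1.0, 0.01, 0, 0, 0.74], [0.05, 1.0, 0.02, 0, 0, 0.73]]], "hand": -0.2}}

```text
time: 0.9
position: [422.9, 332.7, 200.2]
orientation: [-3.141, 0.0, 0.346]
contact_force: [0.4, -0.3, 0.3]
grip_width: 0.404
```

Request:
{"name": "arm_command", "arguments": {"motion": [[[0.09, 0.65, 0.06, 0, 0, 0.44], [0.13, 0.65, 0.06, 0, 0, 0.44], [0.17, 0.64, 0.06, 0, 0, 0.44], [0.2, 0.62, 0.06, 0, 0, 0.44], [0.24, 0.6, 0.06, 0, 0, 0.43], [0.28, 0.58, 0.07, 0, 0, 0.44], [0.31, 0.55, 0.06, 0, 0, 0.43], [0.34, 0.52, 0.07, 0, 0, 0.44], [0, 0, 0, 0, 0, 0], [0, 0, 0, 0, 0, 0]]]}}

```text
time: 1.9
position: [520.0, 151.0, 180.0]
orientation: [3.141, 0.0, -0.14]
contact_force: [0.2, 0.4, -0.2]
grip_width: 0.401
```

```bash
python3 - <<'E'
from h import *
s=manip.get_state();print(s['time'],s['position'],s['orientation'],s['grip_width'],s['contact_force'])
im,d,c=grab('wrist');print(c['pose'].round(3).tolist())
cv2.imwrite('pics/w1.png',cv2.resize(im,(800,600),interpolation=cv2.INTER_CUBIC))
E
```

```text
1.9 [520.03584785 150.97267051 179.95575617] [ 3.14111008e+00  3.58898683e-04 -1.39644645e-01] 0.40109180207538647 [ 0.20957386  0.39662373 -0.15094742]
[[0.99, 0.135, 0.035, 529.619], [-0.139, 0.958, 0.249, 224.347], [0.0, -0.251, 0.968, 360.874], [0.0, 0.0, 0.0, 1.0]]
```

View pics/w1.png

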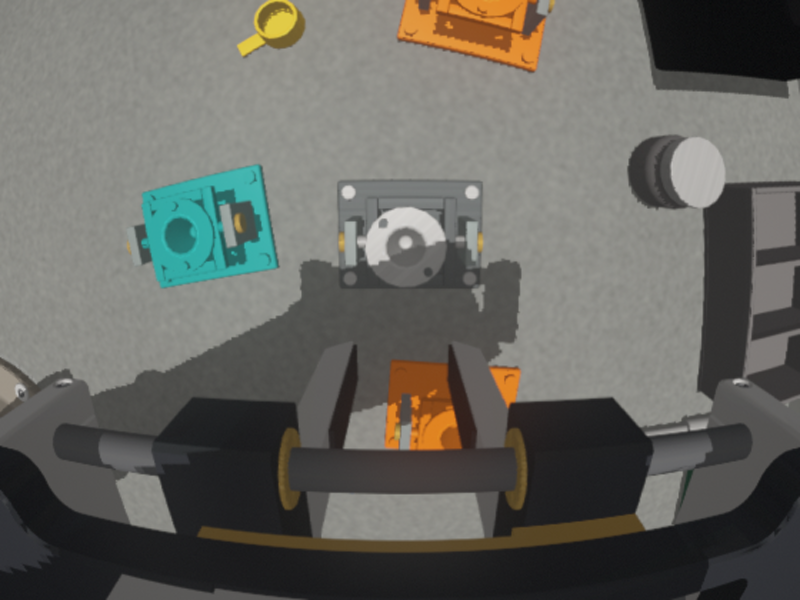

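The wrist view shows the steel gauge square to the tool, its cup ring at about (406,247). I'll enlarge that.

```bash
python3 - <<'E'
from h import *
im=load('wrist')[0]
cv2.imwrite('pics/w1c.png',cv2.resize(im[115:215,220:354],(800,597),interpolation=cv2.INTER_CUBIC))
E
```

```text
(no output)
```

View pics/w1c.png

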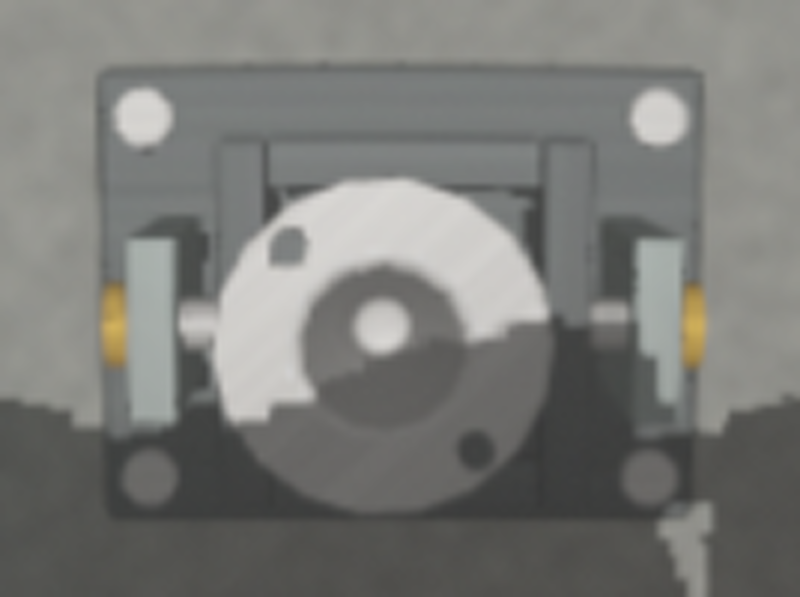

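Ring extents in the crop are x 213–553 and y 178–513. The mouth is x 302–467, y 262–430, so its centre is about (384,346). Base screws are at (143,117), (659,117), (149,478) and (650,478).

```bash
python3 - <<'E'
from h import *
f=lambda x,y,z:px('wrist',220+(x+.5)/5.97-.5,115+(y+.5)/5.97-.5,z)
for x,y in((213,345),(553,345),(383,178),(383,513),(302,346),(467,346),(384,262),(384,430)):print(f(x,y,54).round(1))
a,b=f(213,345,54),f(553,345,54);print('dia',np.linalg.norm(a-b),np.linalg.norm(f(383,178,54)-f(383,513,54)),'ctr',(a+b)/2,(f(383,178,54)+f(383,513,54))/2)
a,b=f(302,346,54),f(467,346,54);print('mouth',np.linalg.norm(a-b),(a+b)/2,(f(384,262,54)+f(384,430,54))/2)
S=[f(143,117,8),f(659,117,8),f(149,478,8),f(650,478,8)];print('base',np.mean(S,0));d=S[1]-S[0];print(np.linalg.norm(d),np.arctan2(d[1],d[0]));d=S[3]-S[2];print(np.linalg.norm(d),np.arctan2(d[1],d[0]))
L,Rr=f(151,331,57),f(659,331,57);print('cheeks',np.linalg.norm(L-Rr),(L+Rr)/2,np.arctan2(*(Rr-L)[1::-1]))
for z in (54,):
  d=load('wrist')[1];v,u=115+int(200/5.97),220+int(383/5.97);print(px('wrist',u,v))
plan([((500,-80,190),-.138,7),((501,-270,165),-.138,6)])
E
```

```text
[499.2 186.3  54. ]
[552.9 178.7  54. ]
[529.7 208.8  54. ]
[522.3 155.2  54. ]
[513.3 184.1  54. ]
[539.3 180.4  54. ]
[528.  195.6  54. ]
[524.3 168.7  54. ]
dia 54.258203304204386 54.09324691334924 ctr [526.07489658 182.49460892  54.        ] [525.99467591 182.0052539   54.        ]
mouth 26.283578464039632 [526.26634291 182.23230168  54.        ] [526.17035963 182.142118    54.        ]
base [529.9400867  184.29652213   8.        ]
93.50147033702054 -0.13720796242559968
93.50334765052719 -0.1393203229094157
cheeks 80.44687732702549 [529.94517672 184.74940426  57.        ] -0.13826444148183537
[529.50262244 205.5141881   56.1205786 ]
[[0.04,0.83,-0.04,0,0,0],[0.04,0.83,-0.03,0,0,0],[0.05,0.83,-0.04,0,0,0],[0.04,0.83,-0.03,0,0,0],[0.05,0.83,-0.04,0,0,0],[0.04,0.83,-0.03,0,0,0],[0.05,0.83,-0.04,0,0,0]] [500.  -80.2 190.1]
[[0.11,0.78,0.1,0,0,0],[0.11,0.78,0.11,0,0,0],[0.11,0.78,0.1,0,0,0],[0.12,0.79,0.11,0,0,0],[0.11,0.78,0.1,0,0,0],[0.12,0.79,0.11,0,0,0]] [ 501.1 -270.1  164.9]
```

Cup centre is (526.2, 182.2) and pivot (529.9, 184.5), an offset of about 4.4 mm. Sizes agree with those given: ring 54 mm, screw spacing 93.5 mm, cheeks 80.4 mm apart. Next I view the terminal from the same relative pose, so that camera bias cancels.

Request:
{"name": "arm_command", "arguments": {"motion": [[[0.08, 0.92, -0.05, 0, 0, 0], [0.08, 0.92, -0.05, 0, 0, 0], [0.08, 0.92, -0.05, 0, 0, 0], [0.08, 0.92, -0.05, 0, 0, 0], [0.08, 0.92, -0.05, 0, 0, 0], [0.08, 0.92, -0.05, 0, 0, 0], [0.08, 0.92, -0.05, 0, 0, 0]]]}}

```text
time: 2.65
position: [506.5, -107.0, 194.5]
orientation: [-3.141, -0.0, -0.136]
contact_force: [0.6, 0.0, -0.3]
grip_width: 0.402
```

Request:
{"name": "arm_command", "arguments": {"motion": [[[0.08, 0.92, -0.05, 0, 0, 0], [0.08, 0.92, -0.05, 0, 0, 0], [0.08, 0.92, -0.05, 0, 0, 0], [0.08, 0.92, -0.05, 0, 0, 0], [0.08, 0.92, -0.05, 0, 0, 0], [0.08, 0.92, -0.05, 0, 0, 0], [0, 0, 0, 0, 0, 0], [0, 0, 0, 0, 0, 0], [0, 0, 0, 0, 0, 0]]]}}

```text
time: 3.55
position: [495.6, -326.5, 206.0]
orientation: [-3.141, 0.0, -0.136]
contact_force: [-1.1, 0.2, 0.3]
grip_width: 0.401
```

```bash
python3 - <<'E'
from h import *
s=manip.get_state();print(s['time'],s['position'],s['orientation'],s['contact_force'])
im,d,c=grab('wrist')
cv2.imwrite('pics/w2c.png',cv2.resize(im[115:215,220:354],(800,597),interpolation=cv2.INTER_CUBIC))
E
```

```text
3.55 [ 495.58892683 -326.51619641  206.04152292] [-3.14091417e+00  3.16397670e-04 -1.36433785e-01] [-1.06401106  0.18656567  0.26831772]
```

View pics/w2c.png

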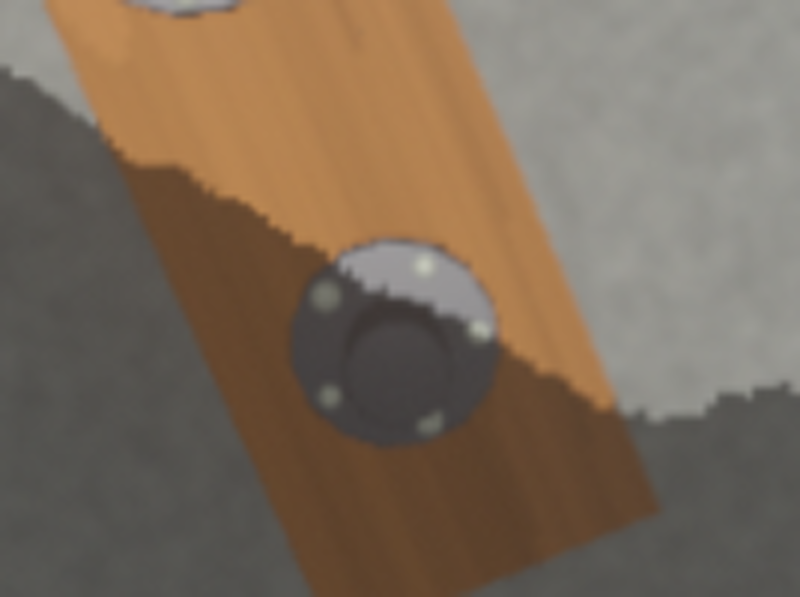

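The collar spans x 290–498, y 237–447 (centre 394,342). The stub top is at about (398,373), with edges at x 344–452.

```bash
python3 - <<'E'
from h import *
f=lambda x,y,z:px('wrist',220+(x+.5)/5.97-.5,115+(y+.5)/5.97-.5,z)
a,b,c,d=f(290,342,42),f(498,342,42),f(394,237,42),f(394,447,42)
print('collar',np.linalg.norm(a-b),np.linalg.norm(c-d),(a+b)/2,(c+d)/2)
a,b=f(344,373,78),f(452,373,78);print('stub',np.linalg.norm(a-b),(a+b)/2)
C=((f(290,342,42)+f(498,342,42)+f(394,237,42)+f(394,447,42))/4);print(C, px('wrist',220+398/5.97,115+375/5.97))
plan([((C[0],C[1],130),-.138,4),((C[0],C[1],46),-.138,4)])
E
```

```text
collar 37.25107621088325 38.03602802723288 [ 503.15589963 -299.76107241   42.        ] [ 503.12355098 -299.93653673   42.        ]
stub 17.362714609618845 [ 503.2899429  -300.01688305   78.        ]
[ 503.1397253  -299.84880457   42.        ] [ 503.58906381 -300.60907006   79.25934489]
[[0.02,-0.17,0.48,0,0,0.0],[0.03,-0.17,0.47,0,0,0.0],[0.02,-0.17,0.48,0,0,0.01],[0.03,-0.17,0.47,0,0,0.0]] [ 503.3 -300.   130.1]
[[0,0,0.53,0,0,0.0],[0,0,0.52,0,0,0.0],[0,0,0.53,0,0,0.0],[0,0,0.52,0,0,0.0]] [ 503.3 -299.9   46.1]
```

Request:
{"name": "arm_command", "arguments": {"motion": [[[0.02, -0.17, 0.48, 0, 0, 0], [0.03, -0.17, 0.47, 0, 0, 0], [0.02, -0.17, 0.48, 0, 0, 0.01], [0.03, -0.17, 0.47, 0, 0, 0], [0, 0, 0.6, 0, 0, 0], [0, 0, 0.6, 0, 0, 0], [0, 0, 0.5, 0, 0, 0], [0, 0, 0.38, 0, 0, 0], [0, 0, 0, 0, 0, 0], [0, 0, 0, 0, 0, 0]]]}}

```text
time: 4.6
position: [503.0, -301.4, 47.5]
orientation: [3.142, -0.0, -0.139]
contact_force: [-0.5, 0.0, 1.4]
grip_width: 0.404
```

Request:
{"name": "arm_command", "arguments": {"motion": [[[0, 0, 0, 0, 0, 0], [0, 0, 0, 0, 0, 0], [0, 0, 0, 0, 0, 0], [0, 0, 0, 0, 0, 0], [0, 0, 0, 0, 0, 0]]], "hand": -1, "squeeze": 20}}

```text
time: 5.1
position: [503.2, -301.7, 47.7]
orientation: [3.142, -0.001, -0.14]
contact_force: [0.1, 1.3, 7.5]
grip_width: 0.184
```

Request:
{"name": "arm_command", "arguments": {"motion": [[[0, 0, 0, 0, 0, 0], [0, 0, -0.05, 0, 0, 0], [0, 0, -0.1, 0, 0, 0], [0, 0, -0.4, 0, 0, 0], [0, 0, -0.7, 0, 0, 0], [0, 0, -0.7, 0, 0, 0], [0, 0, -0.5, 0, 0, 0], [0, 0, 0, 0, 0, 0], [0, 0, 0, 0, 0, 0], [0, 0, 0, 0, 0, 0]]]}}

```text
time: 6.1
position: [502.3, -301.2, 144.4]
orientation: [-3.141, 0.001, -0.14]
contact_force: [-0.1, 0.4, -2.2]
grip_width: 0.189
```

```bash
python3 - <<'E'
from h import *
s=manip.get_state();print(s['time'],s['position'],s['orientation'],s['contact_force'],s['grip_width'])
im,d,c=grab('wrist');a=grab('side')[0]
w=cv2.resize(im[190:330,190:377],(600,449),interpolation=cv2.INTER_CUBIC)
cv2.imwrite('pics/w3.png',w)
plan([((510,-60,160),-.138,7),((526.2,182.2,160),-.138,7)])
E
```

```text
6.1 [ 502.30663708 -301.1903844   144.41572243] [-3.14129026e+00  1.14666855e-03 -1.39599496e-01] [-0.05161867  0.35264009 -2.24338158] 0.18939004554647568
[[-0.09,-0.86,-0.06,0,0,0],[-0.09,-0.86,-0.06,0,0,0],[-0.09,-0.86,-0.05,0,0,0],[-0.09,-0.86,-0.06,0,0,0],[-0.1,-0.85,-0.05,0,0,0],[-0.09,-0.86,-0.06,0,0.01,-0.01],[-0.1,-0.85,-0.05,0,0,0]] [509.9 -60.1 159.9]
[[-0.06,-0.87,0,0,0,0],[-0.06,-0.86,0,0,0,0],[-0.06,-0.87,0,0,0,0],[-0.06,-0.86,0,0,0,0],[-0.06,-0.87,0,0,0,0],[-0.07,-0.86,0,0,0,0],[-0.06,-0.87,0,0,0,0]] [526.3 182.4 159.9]
```

View pics/w3.png

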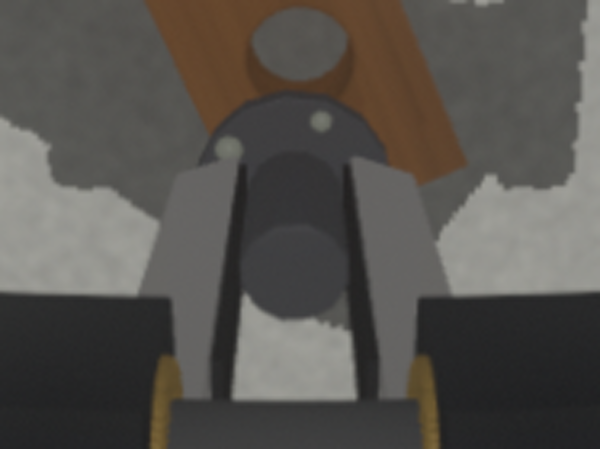

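The terminal is held: stub top circle is at (296,272) in the crop, radius about 54, and the collar's upper edge is at y≈93. The empty hole shows behind it. I'll measure the stub centre against the TCP.

```bash
python3 - <<'E'
from h import *
k=600/187
f=lambda x,y,z:px('wrist',190+(x+.5)/k-.5,190+(y+.5)/k-.5,z)
p=np.array([502.3,-301.2]);tx=np.array([np.cos(.1396),-np.sin(.1396)]);ty=np.array([-np.sin(.1396),-np.cos(.1396)])
for z in(174,175.5,177):
  a=[f(241,272,z),f(350,272,z),f(295.5,224,z),f(295.5,319,z)];c=np.mean(a,0)[:2];m=(a[2]+a[3])[:2]/2;print(z,np.linalg.norm(a[0]-a[1]),np.linalg.norm(a[2]-a[3]),m,(m-p)@tx,(m-p)@ty)
q=f(292,93,139)[:2];print('collar far edge',(q-p)@tx,(q-p)@ty)
d=load('wrist')[1];u,v=190+295/k,190+272/k;print(px('wrist',u,v), [px('wrist',190+295/k,190+y/k).round(1).tolist() for y in(110,130,180)])
E
```

```text
174 17.461101495253157 16.998283297667776 [ 501.94715367 -300.34628894] -0.46820509718160414 -0.7963084155576983
175.5 17.28808939982964 16.829857003786405 [ 502.04696237 -299.62918928] -0.46914964048866487 -1.520320021138837
177 17.115077304406064 16.66143070990498 [ 502.14677107 -298.91208962] -0.47009418379584605 -2.244331626720016
collar far edge -1.1036910906479114 -20.751075027770487
[ 502.10383265 -299.9153969   175.13591908] [[504.4, -283.5, 140.8], [503.8, -287.8, 139.5], [503.4, -291.1, 157.2]]
```

Request:
{"name": "arm_command", "arguments": {"motion": [[[-0.08, -0.7, 0, 0, 0, 0], [-0.08, -0.92, 0, 0, 0, 0], [-0.08, -0.92, 0, 0, 0, 0], [-0.08, -0.92, 0, 0, 0, 0], [-0.08, -0.92, 0, 0, 0, 0], [-0.08, -0.92, 0, 0, 0, 0], [-0.08, -0.92, 0, 0, 0, 0]]]}}

```text
time: 6.9
position: [514.8, -50.7, 144.6]
orientation: [3.141, 0.001, -0.14]
contact_force: [1.9, -0.0, -1.8]
grip_width: 0.19
```

Request:
{"name": "arm_command", "arguments": {"motion": [[[-0.08, -0.92, 0, 0, 0, 0], [-0.08, -0.92, 0, 0, 0, 0], [-0.08, -0.92, 0, 0, 0, 0], [-0.08, -0.92, 0, 0, 0, 0], [-0.08, -0.92, 0, 0, 0, 0], [-0.08, -0.7, 0.1, 0, 0, 0], [-0.08, -0.3, 0.1, 0, 0, 0], [0, 0, 0, 0, 0, 0], [0, 0, 0, 0, 0, 0], [0, 0, 0, 0, 0, 0]]]}}

```text
time: 7.9
position: [524.4, 171.1, 137.2]
orientation: [3.141, -0.0, -0.142]
contact_force: [0.1, -0.4, -2.6]
grip_width: 0.188
```

```bash
python3 - <<'E'
from h import *
plan([((526.35,180.45,110),-.138,4)])
s=manip.get_state();print(s)
E
```

```text
[[0,-0.06,0.17,0,0,-0.01],[0,-0.06,0.17,0,0,-0.01],[0.01,-0.06,0.17,0,0,0],[0,-0.06,0.17,0,0,-0.01]] [526.2 180.5 109.9]
{'time': 7.9, 'qpos': array([-0.9096809 ,  0.3415238 ,  0.5860094 ,  1.9777851 , -0.24010186,
        0.89036175, -0.33974823]), 'dq': array([-0.00085453, -0.00241704, -0.00139589, -0.00233592, -0.00230723,
        0.00072201, -0.00302841]), 'tau': array([-9.45018791e-01, -6.68881845e+01,  9.75136042e+00, -3.92246032e+01,
       -7.55154714e-02, -5.66600196e-03,  1.23042200e-02]), 'position': array([524.43619432, 171.09221926, 137.15142268]), 'orientation': array([ 3.14115740e+00, -1.35375884e-05, -1.41855606e-01]), 'contact_force': array([ 0.08292438, -0.39698195, -2.56883516]), 'torque': array([-0.09015885,  0.0784711 , -0.03807789]), 'grip_width': 0.188131269461249}
```

Request:
{"name": "arm_command", "arguments": {"motion": [[[0, -0.06, 0.2, 0, 0, 0], [0, -0.06, 0.2, 0, 0, 0], [0.01, -0.06, 0.2, 0, 0, 0], [0, -0.06, 0.2, 0, 0, -0.03], [0, 0, 0.18, 0, 0, 0], [0, 0, 0, 0, 0, 0], [0, 0, 0, 0, 0, 0], [0, 0, 0, 0, 0, 0]]]}}

```text
time: 8.7
position: [526.2, 182.2, 98.1]
orientation: [-3.141, -0.0, -0.136]
contact_force: [0.3, -0.0, -2.7]
grip_width: 0.186
```

Request:
{"name": "arm_command", "arguments": {"motion": [[[0, 0, 0, 0, 0, 0], [0, 0, 0, 0, 0, 0]]]}}

```text
time: 8.9
position: [526.1, 182.4, 98.1]
orientation: [-3.141, -0.0, -0.136]
contact_force: [1.1, 0.9, -2.5]
grip_width: 0.189
```

```bash
python3 - <<'E'
from h import *
s=manip.get_state();print(s['position'],s['contact_force'],s['torque'])
im,d,c=grab('wrist');b=grab('side')[0];a=grab('scene')[0]
w=cv2.resize(im[180:310,190:363],(800,600),interpolation=cv2.INTER_CUBIC)
cv2.imwrite('pics/w4.png',w)
E
```

```text
[526.11672259 182.35429376  98.14068246] [ 1.14078221  0.89565019 -2.52230826] [-0.09307804  0.08257903  0.02964565]
```

View pics/w4.png

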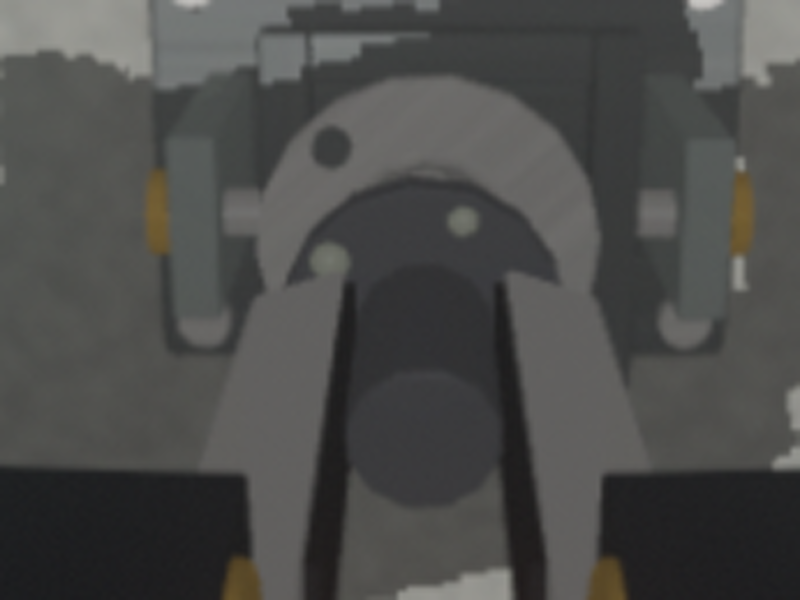

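The ring spans x 257–600 with its top at y 74. The stub top spans x 346–502, y 370–507; the collar's top edge is at y 180.

```bash
python3 - <<'E'
from h import *
k=800/173
f=lambda x,y,z:px('wrist',190+(x+.5)/k-.5,180+(y+.5)/k-.5,z)[:2]
a=.137;p=np.array([526.1,182.3]);tx=np.array([np.cos(a),-np.sin(a)]);ty=np.array([-np.sin(a),-np.cos(a)])
g=lambda q:((q-p)@tx,(q-p)@ty)
print('ring L R',g(f(257,225,54)),g(f(600,235,54)),'top',g(f(428,74,54)))
print('hole',g(f(331,147,54)))
z=98.1+30.4
print('stub',g(f(346,440,z)),g(f(502,440,z)),g(f(424,370,z)),g(f(424,507,z)))
print('collar top',g(f(424,178,z-36)),g(f(288,285,z-36)),g(f(560,285,z-36)))
c=np.array([526.2,182.2]);print('cup w1',g(c))
E
```

```text
ring L R (np.float64(-27.009567502456793), np.float64(-2.4160423763366135)) (np.float64(27.130974062963922), np.float64(-0.8044812177741856)) top (np.float64(-0.10369056189389629), np.float64(-26.688805373148345))
hole (np.float64(-15.107971664412405), np.float64(-15.136891600403548))
stub (np.float64(-9.36173039933401), np.float64(-1.0842100992677248)) (np.float64(7.896745884389549), np.float64(-1.099321745498528)) (np.float64(-0.7428224941614618), np.float64(-9.58866570585648)) (np.float64(-0.7229232892281279), np.float64(7.341433295666782))
collar top (np.float64(-0.7332533911170047), np.float64(-21.069341517990395)) (np.float64(-18.686565898234544), np.float64(-6.334380920528584)) (np.float64(17.25740315645653), np.float64(-6.368942420584519))
cup w1 (np.float64(0.11272020121282651), np.float64(0.08540583257921557))
```

Request:
{"name": "arm_command", "arguments": {"motion": [[[0.02, 0.045, 0, 0, 0, 0], [0, 0, 0.1, 0, 0, 0], [0, 0, 0.1, 0, 0, 0], [0, 0, 0.1, 0, 0, 0], [0, 0, 0.05, 0, 0, 0], [0, 0, 0, 0, 0, 0], [0, 0, 0, 0, 0, 0]]]}}

```text
time: 9.75
position: [526.6, 180.4, 83.8]
orientation: [3.141, 0.0, -0.136]
contact_force: [-0.5, -0.1, -1.3]
grip_width: 0.184
```

Request:
{"name": "arm_command", "arguments": {"motion": [[[0, 0, 0.05, 0, 0, 0], [0, 0, 0, 0, 0, 0], [0, 0, 0, 0, 0, 0]]]}}

```text
time: 10.05
position: [526.6, 180.4, 81.9]
orientation: [3.142, -0.0, -0.136]
contact_force: [0.5, 0.1, -2.1]
grip_width: 0.183
```

Request:
{"name": "arm_command", "arguments": {"motion": [[[0, 0, 0.04, 0, 0, 0], [0, 0, 0, 0, 0, 0], [0, 0, 0, 0, 0, 0]]]}}

```text
time: 10.35
position: [526.5, 180.4, 80.3]
orientation: [3.142, 0.0, -0.136]
contact_force: [-0.6, 1.1, -3.1]
grip_width: 0.188
```

Request:
{"name": "arm_command", "arguments": {"motion": [[[0, 0, 0.03, 0, 0, 0], [0, 0, 0, 0, 0, 0], [0, 0, 0, 0, 0, 0]]]}}

```text
time: 10.65
position: [526.5, 180.3, 79.0]
orientation: [3.141, 0.0, -0.136]
contact_force: [-0.3, 0.3, -1.4]
grip_width: 0.189
```

Request:
{"name": "arm_command", "arguments": {"motion": [[[0, 0, 0.02, 0, 0, 0], [0, 0, 0, 0, 0, 0], [0, 0, 0, 0, 0, 0]]]}}

```text
time: 10.95
position: [526.5, 180.4, 78.3]
orientation: [3.142, 0.0, -0.136]
contact_force: [-0.4, -0.3, -2.2]
grip_width: 0.186
```

Request:
{"name": "arm_command", "arguments": {"motion": [[[0, 0, 0.02, 0, 0, 0], [0, 0, 0, 0, 0, 0], [0, 0, 0, 0, 0, 0]]]}}

```text
time: 11.25
position: [526.5, 180.4, 77.5]
orientation: [3.142, 0.0, -0.136]
contact_force: [0.5, -0.3, -1.0]
grip_width: 0.185
```

Request:
{"name": "arm_command", "arguments": {"motion": [[[0, 0, 0.02, 0, 0, 0], [0, 0, 0, 0, 0, 0], [0, 0, 0, 0, 0, 0]]]}}

```text
time: 11.55
position: [526.5, 180.4, 76.6]
orientation: [3.141, 0.0, -0.136]
contact_force: [0.2, 0.5, -2.0]
grip_width: 0.187
```

Request:
{"name": "arm_command", "arguments": {"motion": [[[0, 0, 0.02, 0, 0, 0], [0, 0, 0, 0, 0, 0], [0, 0, 0, 0, 0, 0]]]}}

```text
time: 11.85
position: [526.5, 180.4, 75.8]
orientation: [3.141, 0.0, -0.136]
contact_force: [-0.4, 0.1, -2.6]
grip_width: 0.189
```

Request:
{"name": "arm_command", "arguments": {"motion": [[[0, 0, 0.02, 0, 0, 0], [0, 0, 0, 0, 0, 0], [0, 0, 0, 0, 0, 0]]]}}

```text
time: 12.15
position: [526.5, 180.4, 75.0]
orientation: [3.142, 0.0, -0.136]
contact_force: [0.3, -0.5, -2.0]
grip_width: 0.188
```

Request:
{"name": "arm_command", "arguments": {"motion": [[[0, 0, 0.02, 0, 0, 0], [0, 0, 0, 0, 0, 0], [0, 0, 0, 0, 0, 0]]]}}

```text
time: 12.45
position: [526.5, 180.4, 74.2]
orientation: [3.142, 0.0, -0.136]
contact_force: [0.4, -0.3, -2.7]
grip_width: 0.188
```

Request:
{"name": "arm_command", "arguments": {"motion": [[[0, 0, 0.02, 0, 0, 0], [0, 0, 0, 0, 0, 0], [0, 0, 0, 0, 0, 0]]]}}

```text
time: 12.75
position: [526.5, 180.3, 73.4]
orientation: [3.141, 0.0, -0.136]
contact_force: [0.2, 0.0, -3.3]
grip_width: 0.194
```

Request:
{"name": "arm_command", "arguments": {"motion": [[[0, 0, 0.015, 0, 0, 0], [0, 0, 0, 0, 0, 0], [0, 0, 0, 0, 0, 0]]]}}

```text
time: 13.05
position: [526.6, 180.4, 72.9]
orientation: [3.142, 0.0, -0.136]
contact_force: [-0.2, -0.6, -2.3]
grip_width: 0.187
```

Request:
{"name": "arm_command", "arguments": {"motion": [[[0, 0, 0.015, 0, 0, 0], [0, 0, 0, 0, 0, 0], [0, 0, 0, 0, 0, 0]]]}}

```text
time: 13.35
position: [526.5, 180.3, 72.2]
orientation: [3.141, 0.0, -0.136]
contact_force: [0.1, 0.3, -2.4]
grip_width: 0.184
```

Request:
{"name": "arm_command", "arguments": {"motion": [[[0, 0, 0.015, 0, 0, 0], [0, 0, 0, 0, 0, 0], [0, 0, 0, 0, 0, 0]]]}}

```text
time: 13.65
position: [526.5, 180.4, 71.7]
orientation: [3.142, 0.0, -0.136]
contact_force: [-0.4, -1.0, -2.1]
grip_width: 0.188
```

Request:
{"name": "arm_command", "arguments": {"motion": [[[0, 0, 0.01, 0, 0, 0], [0, 0, 0, 0, 0, 0], [0, 0, 0, 0, 0, 0]]]}}

```text
time: 13.95
position: [526.5, 180.4, 71.2]
orientation: [3.142, 0.0, -0.136]
contact_force: [-0.3, 0.0, -2.7]
grip_width: 0.188
```

Request:
{"name": "arm_command", "arguments": {"motion": [[[0, 0, 0.01, 0, 0, 0], [0, 0, 0, 0, 0, 0], [0, 0, 0, 0, 0, 0]]]}}

```text
time: 14.25
position: [526.5, 180.4, 70.9]
orientation: [3.142, 0.0, -0.136]
contact_force: [-0.1, -0.3, -2.3]
grip_width: 0.186
```

Request:
{"name": "arm_command", "arguments": {"motion": [[[0, 0, 0.01, 0, 0, 0], [0, 0, 0, 0, 0, 0], [0, 0, 0, 0, 0, 0]]]}}

```text
time: 14.55
position: [526.5, 180.4, 70.4]
orientation: [3.141, 0.0, -0.136]
contact_force: [-0.3, -0.0, -2.3]
grip_width: 0.186
```

Request:
{"name": "arm_command", "arguments": {"motion": [[[0, 0, 0.01, 0, 0, 0], [0, 0, 0, 0, 0, 0], [0, 0, 0, 0, 0, 0]]]}}

```text
time: 14.85
position: [526.6, 180.4, 70.2]
orientation: [-3.142, -0.0, -0.136]
contact_force: [-1.2, -1.0, 1.5]
grip_width: 0.185
```

Request:
{"name": "arm_command", "arguments": {"motion": [[[0, 0, 0.01, 0, 0, 0], [0, 0, 0, 0, 0, 0], [0, 0, 0, 0, 0, 0]]]}}

```text
time: 15.15
position: [526.6, 180.4, 69.9]
orientation: [-3.141, -0.0, -0.136]
contact_force: [-2.2, -1.3, 6.8]
grip_width: 0.184
```

Request:
{"name": "arm_command", "arguments": {"motion": [[[-0.006, 0.004, 0.005, 0, 0, 0], [0, 0, 0, 0, 0, 0], [0, 0, 0, 0, 0, 0]]]}}

```text
time: 15.45
position: [526.6, 180.4, 69.9]
orientation: [-3.141, -0.0, -0.136]
contact_force: [-1.5, 0.1, 8.2]
grip_width: 0.188
```

Request:
{"name": "arm_command", "arguments": {"motion": [[[0, 0, 0, 0, 0, 0], [0, 0, 0, 0, 0, 0]]]}}

```text
time: 15.65
position: [526.6, 180.4, 69.9]
orientation: [-3.141, -0.0, -0.136]
contact_force: [-3.7, -0.3, 7.9]
grip_width: 0.187
```

Request:
{"name": "arm_command", "arguments": {"motion": [[[-0.006, 0, 0.01, 0, 0, 0], [0, 0, 0, 0, 0, 0], [0, 0, 0, 0, 0, 0]]]}}

```text
time: 15.95
position: [526.6, 180.4, 69.8]
orientation: [-3.141, -0.001, -0.136]
contact_force: [-2.3, -0.8, 12.4]
grip_width: 0.185
```

Request:
{"name": "arm_command", "arguments": {"motion": [[[0, 0, 0, 0, 0, 0], [0, 0, 0, 0, 0, 0]]]}}

```text
time: 16.15
position: [526.6, 180.4, 69.7]
orientation: [-3.141, -0.001, -0.136]
contact_force: [-2.0, -1.6, 12.0]
grip_width: 0.182
```

```bash
python3 - <<'E'
from h import *
s=manip.get_state();print(s['position'],s['contact_force'],s['torque'])
im,d,c=grab('wrist');b=grab('side')[0]
w=cv2.resize(im[180:310,190:363],(533,400),interpolation=cv2.INTER_CUBIC)
b=cv2.resize(b[140:230,168:288],(533,400),interpolation=cv2.INTER_CUBIC)[:,120:387]
cv2.imwrite('pics/w5.png',np.hstack([w,b]))
E
```

```text
[526.57396606 180.41503493  69.74516828] [-1.98141545 -1.6478659  12.03055045] [-0.37430644  0.81784984  0.08993833]
```

View pics/w5.png

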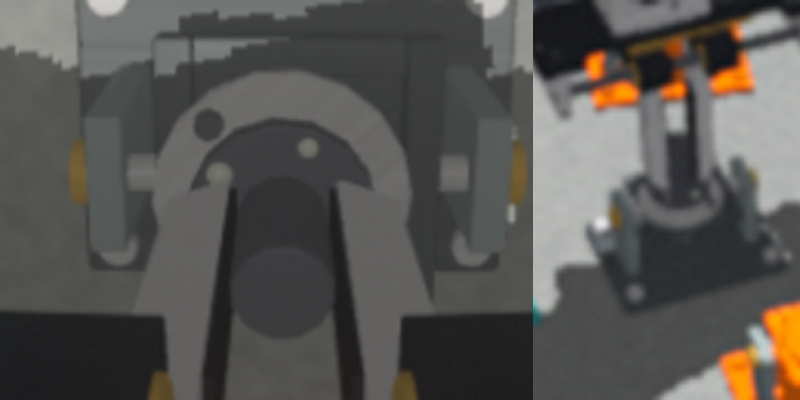

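The terminal is seated: the collar is just above the ring, level, and TCP z 69.7 gives an origin about 16.8 mm below the pivot, with about 12 N on the wrist. Next I tip left about the pivot.

Request:
{"name": "arm_command", "arguments": {"motion": [[[0, 0, 0, 0, 0, 0], [0, -0.0114, -0.002, -0.143, 0, 0], [0, -0.0114, -0.002, -0.143, 0, 0], [0, -0.0114, -0.002, -0.143, 0, 0], [0, -0.0114, -0.002, -0.143, 0, 0], [0, 0, 0, 0, 0, 0], [0, 0, 0, 0, 0, 0]]], "squeeze": 35}}

```text
time: 16.95
position: [526.8, 182.3, 70.0]
orientation: [3.062, -0.001, -0.135]
contact_force: [-2.8, -0.9, 11.7]
grip_width: 0.184
```

```bash
python3 - <<'E'
from h import *
s=manip.get_state();print(s['position'],s['orientation'],s['contact_force'],s['torque'])
E
```

```text
[526.82766668 182.26583063  69.95396009] [ 3.06204945e+00 -7.78481483e-04 -1.35370011e-01] [-2.78550549 -0.94048622 11.74196942] [-0.45002911  0.72711109 -0.01591763]
```

Request:
{"name": "arm_command", "arguments": {"motion": [[[0, -0.0114, -0.002, -0.143, 0, 0], [0, -0.0114, -0.002, -0.143, 0, 0], [0, -0.0114, -0.002, -0.143, 0, 0], [0, -0.0114, -0.002, -0.143, 0, 0], [0, -0.0114, -0.002, -0.143, 0, 0], [0, 0, 0, 0, 0, 0], [0, 0, 0, 0, 0, 0]]]}}

```text
time: 17.65
position: [527.1, 184.6, 70.0]
orientation: [2.962, -0.001, -0.135]
contact_force: [-1.8, -0.7, 10.8]
grip_width: 0.185
```

Request:
{"name": "arm_command", "arguments": {"motion": [[[0, -0.006, -0.001, -0.075, 0, 0], [0, 0, 0, 0, 0, 0], [0, 0, 0, 0, 0, 0]]]}}

```text
time: 17.95
position: [527.2, 184.8, 70.0]
orientation: [2.952, -0.001, -0.136]
contact_force: [-1.5, -0.5, 10.7]
grip_width: 0.187
```

Request:
{"name": "arm_command", "arguments": {"motion": [[[0, -0.006, -0.001, -0.075, 0, 0], [0, 0, 0, 0, 0, 0], [0, 0, 0, 0, 0, 0]]]}}

```text
time: 18.25
position: [527.2, 185.0, 70.0]
orientation: [2.941, -0.001, -0.135]
contact_force: [-2.1, -1.1, 9.8]
grip_width: 0.183
```

```bash
python3 - <<'E'
from h import *
s=manip.get_state();print(s['position'],s['orientation'],s['contact_force'],s['torque'])
im,d,c=grab('wrist')
w=cv2.resize(im[180:310,190:363],(533,400),interpolation=cv2.INTER_CUBIC)
cv2.imwrite('pics/w6.png',w)
E
```

```text
[527.18385804 184.98963758  69.99572441] [ 2.94128090e+00 -6.94281869e-04 -1.35469191e-01] [-2.11979634 -1.0918893   9.81962618] [-0.49123862  0.56121756 -0.07298468]
```

View pics/w6.png

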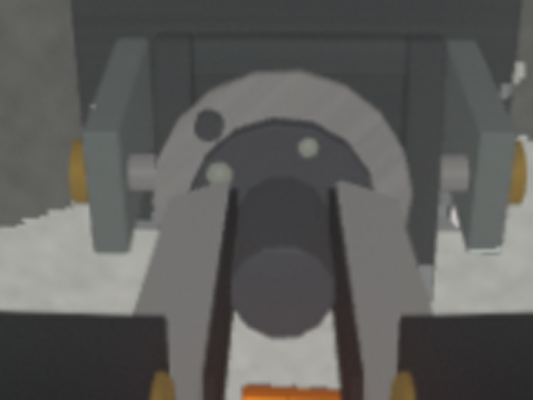

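The ring, terminal and fingers look identical to the level view while the cheeks have tilted, so the cup followed the full 0.2 rad left with the terminal home. Now right.

Request:
{"name": "arm_command", "arguments": {"motion": [[[0, 0.0114, 0.0024, 0.143, 0, 0], [0, 0.0114, 0.0024, 0.143, 0, 0], [0, 0.0114, 0.0024, 0.143, 0, 0], [0, 0.0114, 0.0024, 0.143, 0, 0], [0, 0.0114, 0.0024, 0.143, 0, 0], [0, 0.0114, 0.0024, 0.143, 0, 0], [0, 0.0114, 0.0024, 0.143, 0, 0], [0, 0.0114, 0.0024, 0.143, 0, 0], [0, 0.0114, 0.0024, 0.143, 0, 0], [0, 0.0114, 0.0024, 0.143, 0, 0]]]}}

```text
time: 19.3
position: [526.6, 180.5, 69.7]
orientation: [-3.141, -0.001, -0.136]
contact_force: [-3.1, -1.2, 11.8]
grip_width: 0.184
```

Request:
{"name": "arm_command", "arguments": {"motion": [[[0, 0.0114, 0.0024, 0.143, 0, 0], [0, 0.0114, 0.0024, 0.143, 0, 0], [0, 0.0114, 0.0024, 0.143, 0, 0], [0, 0.0114, 0.0024, 0.143, 0, 0], [0, 0, 0, 0, 0, 0], [0, 0, 0, 0, 0, 0]]]}}

```text
time: 19.9
position: [526.3, 178.6, 69.3]
orientation: [-3.062, -0.001, -0.136]
contact_force: [-3.8, -1.5, 13.2]
grip_width: 0.186
```

Request:
{"name": "arm_command", "arguments": {"motion": [[[0, 0.0114, 0.001, 0.143, 0, 0], [0, 0.0114, 0.001, 0.143, 0, 0], [0, 0.0114, 0.001, 0.143, 0, 0], [0, 0.0114, 0.001, 0.143, 0, 0], [0, 0.0114, 0.001, 0.143, 0, 0], [0, 0, 0, 0, 0, 0], [0, 0, 0, 0, 0, 0]]]}}

```text
time: 20.6
position: [526.0, 176.3, 68.7]
orientation: [-2.962, -0.001, -0.136]
contact_force: [-3.1, -1.4, 9.9]
grip_width: 0.184
```

Request:
{"name": "arm_command", "arguments": {"motion": [[[0, 0.008, 0.001, 0.1, 0, 0], [0, 0, 0, 0, 0, 0], [0, 0, 0, 0, 0, 0]]]}}

```text
time: 20.9
position: [526.0, 176.0, 68.6]
orientation: [-2.948, -0.001, -0.136]
contact_force: [-2.9, -1.7, 10.9]
grip_width: 0.185
```

```bash
python3 - <<'E'
from h import *
s=manip.get_state();print(s['position'],s['orientation'],s['contact_force'],s['torque'])
im,d,c=grab('wrist')
w=cv2.resize(im[180:310,190:363],(533,400),interpolation=cv2.INTER_CUBIC)
cv2.imwrite('pics/w7.png',w)
E
```

```text
[525.95966052 176.04763951  68.63890693] [-2.94804857e+00 -7.82686069e-04 -1.35895384e-01] [-2.88788557 -1.65656114 10.88661327] [-0.14848427  0.6726289   0.15748133]
```

View pics/w7.png

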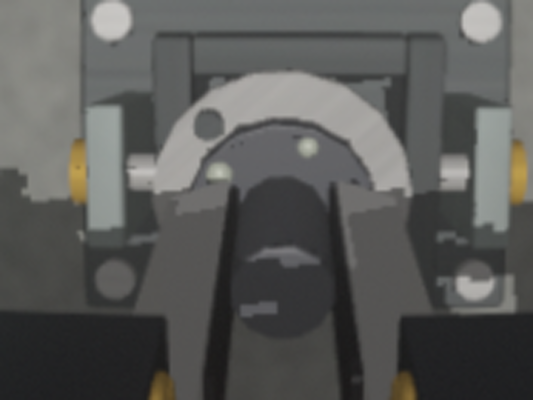

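It is at 0.194 rad to the right, with cup, terminal and fingers again unchanged relative to each other. Now back upright.

Request:
{"name": "arm_command", "arguments": {"motion": [[[0, -0.0114, -0.0015, -0.143, 0, 0], [0, -0.0114, -0.0015, -0.143, 0, 0], [0, -0.0114, -0.0015, -0.143, 0, 0], [0, -0.0114, -0.0015, -0.143, 0, 0], [0, -0.0114, -0.0015, -0.143, 0, 0], [0, -0.0114, -0.002, -0.143, 0, 0], [0, -0.0114, -0.002, -0.143, 0, 0], [0, -0.0114, -0.002, -0.143, 0, 0], [0, -0.0114, -0.002, -0.143, 0, 0], [0, -0.008, -0.0014, -0.1, 0, 0]]]}}

```text
time: 21.95
position: [526.6, 180.4, 69.7]
orientation: [3.14, -0.001, -0.136]
contact_force: [-2.0, -2.2, 10.6]
grip_width: 0.187
```

Request:
{"name": "arm_command", "arguments": {"motion": [[[0, 0, -0.01, 0, 0, 0], [0, 0, -0.01, 0, 0, 0], [0, 0, 0, 0, 0, 0], [0, 0, 0, 0, 0, 0]]]}}

```text
time: 22.35
position: [526.4, 180.3, 70.0]
orientation: [3.141, -0.001, -0.136]
contact_force: [2.6, 0.3, -0.9]
grip_width: 0.183
```

Request:
{"name": "arm_command", "arguments": {"motion": [[[0, 0, 0, 0, 0, 0], [0, 0, 0, 0, 0, 0], [0, 0, 0, 0, 0, 0], [0, 0, 0, 0, 0, 0], [0, 0, 0, 0, 0, 0]]], "hand": -0.2}}

```text
time: 22.85
position: [526.0, 180.2, 69.9]
orientation: [3.141, 0.0, -0.136]
contact_force: [-0.1, 0.2, 0.1]
grip_width: 0.401
```

Request:
{"name": "arm_command", "arguments": {"motion": [[[0, 0, -0.1, 0, 0, 0], [0, 0, -0.4, 0, 0, 0], [0, 0, -0.6, 0, 0, 0], [0, 0, -0.7, 0, 0, 0], [0, 0.5, -0.7, 0, 0, 0], [0, 0.5, -0.3, 0, 0, 0], [0, 0, 0, 0, 0, 0], [0, 0, 0, 0, 0, 0], [0, 0, 0, 0, 0, 0], [0, 0, 0, 0, 0, 0]]]}}

```text
time: 23.85
position: [520.3, 141.1, 181.2]
orientation: [3.14, 0.001, -0.135]
contact_force: [0.6, 1.5, 0.2]
grip_width: 0.401
```

```bash
python3 - <<'E'
from h import *
s=manip.get_state();print(s['time'],s['position'],s['contact_force'],s['grip_width'])
im,d,c=grab('wrist');b=grab('side')[0]
w=cv2.resize(im[100:220,200:360],(533,400),interpolation=cv2.INTER_CUBIC)
b=cv2.resize(b[140:230,168:288],(533,400),interpolation=cv2.INTER_CUBIC)[:,120:387]
cv2.imwrite('pics/w8.png',np.hstack([w,b]))
E
```

```text
23.85 [520.28934991 141.10072697 181.17712052] [0.59597617 1.51220719 0.24188406] 0.4011196837248336
```

View pics/w8.png

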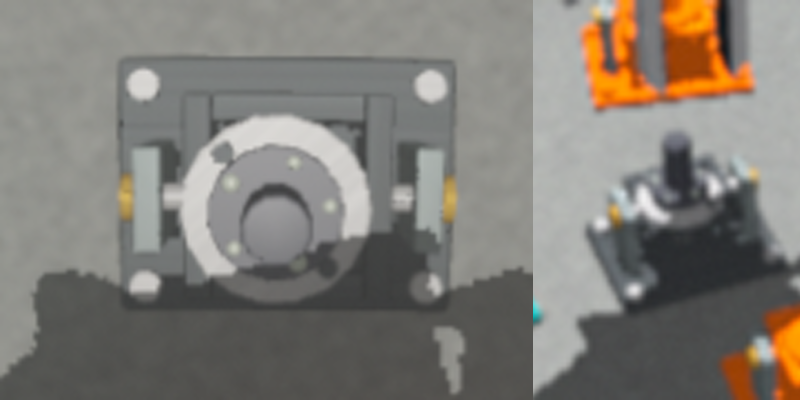

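The terminal stands released in the cup, with the collar at (277,207) concentric with the ring. I'll do a quick numeric level check, then hand in.

```bash
python3 - <<'E'
from h import *
k=533/160
f=lambda x,y,z:px('wrist',200+(x+.5)/k-.5,100+(y+.5)/k-.5,z)
c=(f(208,209,64)+f(344,209,64))/2; y=(f(277,146,64)+f(277,268,64))/2; s=f(277,229,100)
print('collar',c,y,'stub top',s,'lean',(s-y)[1]/36,'ring',(f(276,114,54)+f(276,302,54))/2)
print('depth stub top',px('wrist',200+277/k,100+229/k))
manip.job_done()
E
```

```text
collar [526.27592665 183.02619289  64.        ] [526.60016288 183.38269606  64.        ] stub top [526.2606001 181.9192381 100.       ] lean -0.040651609860917565 ring [526.15768732 181.93760191  54.        ]
depth stub top [526.51712757 181.74437608 101.16085244]
the job is handed in; nothing more can be done
```

I seated the slim terminal in the steel gauge's cup, pressed it home, rocked it to both stops, set it upright and let go. The job is handed in, but it reports no verdict. Handing in took about 24 s of the 67 s allowed.

- **Seating:** I found the cup about 4.4 mm off the pivot with the wrist camera. The terminal went down with no measurable contact until it was home, then about 12 N showed at the wrist during pressing. From the tool height, its origin sits about 16.8 mm below the pivot.
- **Rocking:** It tipped about 0.20 rad left and 0.19 rad right. In the wrist pictures the cup and terminal moved together with the fingers, with 10–13 N still pressing down. Then I brought it back to level and released it.
- **Last checks:** The stub top read about 101 mm high, close to the 100 mm expected when fully home. The terminal stands centred in the cup, and the fingers were clear, with the force reading down to noise.
- **Disagreement:** The rough pixel check of the terminal's lean gave -0.04 rad, while the tool read level to about 0.001 rad on release. Measured from the collar and stub edges, the check could be off by about that much, and either value is within the 0.08 rad allowed. The collar and ring centres also differed by about 1.1–1.4 mm in y.

I did not measure the bystanders again; the tool did not pass near them at low height.

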